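Roll a tube into the vee of a drilling jig and set it up for cross-drilling

ROBOT

A 6-joint arm with a two-finger parallel gripper is mounted at the origin on a cart in front of the work surface, level with it; the furniture and walls round the work are solid. World frame = base frame: x ahead of the robot, y to its left, z up, the work surface at z = 0. Lengths are in mm, angles in rad, forces in N, time in s.
With the tool pointing down it reaches from about 350 to 875 mm from the base axis. Payload 4.2 kg.
Tool frame: the origin (TCP) lies midway between the tips of the shut fingers; the grasp point (between the pads) lies 19 mm behind it; z points along the fingers, y is the line along which they close (so a half turn about z gives the same grasp; the last joint's range is limited). The gripper opens to 85 mm and grips with 20 to 120 N. Pads are 22 mm wide; open, the fingers measure 114 mm over their backs; the gripper's body (76 mm by 85 mm) begins 54 mm behind the grasp point. The pads swing forward as they close: fully open they stand 13 mm farther back than shut.
Start: joints at [-0.988, 0.385, 0.008, 0, -1.194, -0.259], TCP at [198.872, -592.494, 231.312] pointing down, gripper open.
Joint ranges: [-3.14, 3.14], [-1.21, 2.06], [-1.07, 1.41], [-3.16, 2.05], [-2.99, -0.16], [-3.1, 3.1]. Speed limits (rad/s): [2.79, 2.79, 3.14, 3.14, 3.14, 3.14].

INTERFACE

Orientations are given as a unit quaternion [x, y, z, w].
In Python, from bench import arm gives the robot as it stands. The module is installed in compiled form; this text tells all that it offers.
- The arm moves only by the shell command python3 -m handwheel 'ROWS' [OPENING]. ROWS is JSON, a list of rows, each an object of numbers: "x", "y", "z": the shift along the world's x, y, z each as a share of 20 cm, from -1 to 1; "ax", "ay", "az": the turn, a rotation vector about the world's x, y, z each as a share of 90 degrees, from -1 to 1. In form: [{"x": .., "y": .., "z": .., "ax": .., "ay": .., "az": ..}, ...]. A call has exactly 8 rows; each row shifts and turns the commanded pose from where the row before left it; what a row does not reach is not made up. A row lasts 1/10 s, in which the tool goes at most 50 mm and 8.59 degrees, less where a joint would pass 70% of its speed; a pose out of reach is approached as far as the arm can. A call with a number of a shift or a turn outside -1 to 1 is refused whole. A call with a gripper value outside its range is refused whole. OPENING is the opening, from -1 (shut) to 1 (fully open), set as the call begins (- or left out, the last holds). The fingers move at their own pace and stop on an object; the grip force is fixed at half the most. Time passes only in rows, so rows that do not move let the fingers close, or fill a call up. It gives the time, the measured TCP pose, the force, the opening and the grip force at its end, in the units of the state.
- arm.read_state(): the state, without advancing time (a new reading comes with each control period).
- arm.get_image(name): name is "scene" or "top"; returns the picture (384x512x3 uint8, red, green, blue); there is no depth.
- arm.camera_params(name): a dict with "K" (3x3 intrinsics, pixels), "position" and "orientation" of the camera in the world. Camera axes: x right, y down, z forward; pixel columns grow to the right and rows downward; lengths in mm; the calibration is good to about 2 mm. A picture is of the moment at which its call begins. camera_params takes no time and is no camera call.
- arm.job_done(): hands the job in; it is judged then, once.
The state is a dict: "clock": time; "joints": joint angles; "joint_vel": joint speeds; "joint_efforts": joint torques, N m; "position": TCP position; "ee_rot": TCP orientation; "contact_force": force on the tool from outside, world axes, zero at the start; "wrist_torque": the same for the moment, N m; "gripper_width": finger opening in mm; "grasp_force": force on a finger pad.
Only numpy, scipy, OpenCV 4.12 (cv2) and the standard library are available. Lean on these libraries where they do the work, as an engineer would, in place of code of your own. Each camera call takes 0.05 s, during which the arm holds its last target. There are 200 camera calls.

TASK

Set the long steel tube up for cross-drilling without ever grasping or lifting it: with your fingertips against its side, roll it along the bench and up the jig's ramp until it drops into the vee, then push it endways along the vee until its far end is against the jig's metal end stop. Then push the black knob of the drill-guide arm round until the arm lies square across the tube against its stop, and take your hand away. Leave the loose things lying round the work where they are.

Things in the scene. Friction and masses are not known exactly. Their poses are not given: they have to be found in the camera images.
- tube: Steel tube lying on the bench, diameter 42.4 mm, 140 mm long, 0.25 to 0.5 kg. Origin on its axis at mid length; x along the tube. Oiled (friction 0.25): rolls easily if the fingertips reach 10 mm below its mid height; pushed by tips higher up it wedges. It starts beyond the ramp, within 0.12 rad of the groove, 130 to 180 mm from it, its far end 20 to 40 mm short of the stop along jig x.
- jig: Tube-drilling jig fixed to the bench: hardwood block with a straight 90 degree vee groove, 125 mm long (x = -65 to +60 mm). Origin on the bench under the root of the vee; x along the groove away from the robot, y across it towards the ramp side, z up. Root of the vee 4 mm above the bench; the -y flank rises to 34 mm at y = -30 mm, then a flat top runs on to y = -64 mm.
- ramp_foot (a point): Lower edge of the ramp, level with the bench, at jig x = 0, y = 89 mm. The ramp, as long as the block, slopes straight up from here to the crest at y = 20 mm. Axes as the jig's.
- ramp_crest (a point): Top of the ramp, 21 mm above the bench, at jig x = 0, y = 18.5 mm. The crest is flat from y = 20 to 17 mm; beyond it the vee's flank falls to the root at y = 0. Axes as the jig's.
- stop_face (a point): Middle of the working face of the end stop (aluminium plate 58 mm high, 10 mm thick, y from -37 to +15 mm), at jig x = +60, y = 0, z = 34 mm; the face looks to jig -x.
- jig_vee (a point): Point on the axis that a tube seated in the vee has: jig x = 0, y = 0, z = 34 mm (the tube's top is then at 55 mm). With its end against the stop a seated tube has its mid point at jig x = -10 mm and its near end sticks 15 mm out of the block. Axes as the jig's.
- bush_arm (a joint): Drill-guide arm, a dark steel bar 24 mm wide, 58 to 66 mm above the bench, on an upright pivot at jig x = +15, y = -47 mm. 0: points to jig -x, clear of the groove; grows clockwise seen from above; 1.571 (its stop): square across the groove, pointing to jig +y, 3 mm above a seated tube. Starts at 0 to 0.4; friction (0.08 N m, 1 N at the knob) holds it where it is left.
- guide_knob (a point): Middle of the black knob at the arm's outer end, 82 mm from the pivot: upright cylinder 20 mm in diameter, from 66 to 100 mm above the bench; this point is 84 mm above the bench.
- short_stub: Bystander: short piece of the same tube, 42.4 mm in diameter, 48 mm high, standing on end. Origin at the centre of its underside.
- sanding_block: Bystander: brown sanding block 66 x 110 x 33 mm. Origin at the centre of its underside.
- marker: Bystander: black and blue marker pen 128 mm long, 18 mm thick, lying along its own y. Origin at the centre of its underside.
- pencil: Bystander: red pencil 173 mm long, 7 mm thick, lying along its own y on the raised wooden strip behind the work (36 mm above the bench). Origin at the centre of its underside.
- spring_clamp: Bystander: black spring clamp 62 x 111 x 23 mm. Origin at the centre of its underside.

How it is judged:
By the outcome, as a careful person would: the job done as asked, in the order asked, and still so for the second after the job is handed in, with the robot touching nothing.
It also fails if it takes over 58 s, if anything falls off the work surface, if the arm or the gripper's body presses on something with over 40 N, if the wrist force passes 120 N, or if a joint passes its speed limit or range.

## Working session

There is one attempt and no reset: what is moved stays moved. The work goes in short steps, Python scripts to look and compute and a shell command to move; the robot and the scene stay as the last step left them, time stands still between calls to the robot, and variables do not carry over. Pictures are saved under pics/ and viewed, at most 13 in all, crops included, and the job is handed in when it is done.

```bash
mkdir -p pics
python3 - <<'E'
from bench import arm
import cv2
for n in("scene","top"):
    im=arm.get_image(n); cv2.imwrite(f"pics/{n}0.png",im[:,:,::-1]); print(n,arm.camera_params(n))
s=arm.read_state();print(s)
E
```

```text
scene {'K': array([[493.75914459,   0.        , 256.22115003],
       [  0.        , 493.75914459, 182.22604781],
       [  0.        ,   0.        ,   1.        ]]), 'position': array([-131.24627193,  756.22879195, 1067.072512  ]), 'orientation': array([-0.43195077,  0.83269619, -0.31174208,  0.15117031])}
top {'K': array([[413.49489769,   0.        , 257.66712523],
       [  0.        , 413.49489769, 196.05437569],
       [  0.        ,   0.        ,   1.        ]]), 'position': array([ 332.00770146,  255.63718558, 1277.45550394]), 'orientation': array([-0.70428683,  0.70494541, -0.05747502,  0.06106261])}
{'clock': 0.1, 'joints': array([-9.88364234e-01,  3.85447942e-01,  6.73860040e-03, -4.22821875e-04,
       -1.19400737e+00, -2.58564005e-01]), 'joint_vel': array([-0.00114479,  0.00016804,  0.00211483,  0.00393287,  0.00138043,
       -0.00095625]), 'joint_efforts': array([ 1.08700831e-03, -3.93320060e+01,  1.88929528e+01,  4.19788375e+00,
       -2.57422740e-03,  5.98805954e-06]), 'position': array([ 198.71556346, -592.00398467,  230.34258318]), 'ee_rot': array([-1.61150216e-01,  9.86929403e-01,  9.56764280e-04, -2.12578435e-04]), 'contact_force': array([ 0.05608318,  0.48228801, -0.82851897]), 'wrist_torque': array([-0.02790017, -0.02393685, -0.05677463]), 'grasp_force': 0.0, 'gripper_width': 85.46267105356407}
```

View pics/scene0.png

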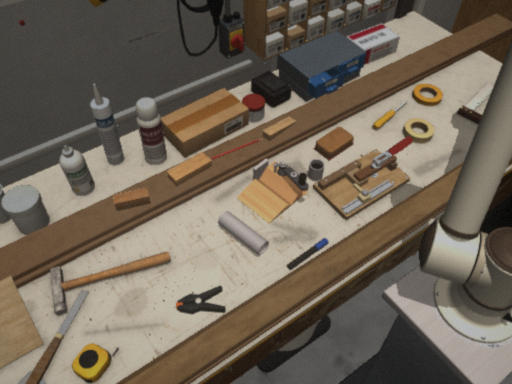

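View pics/top0.png

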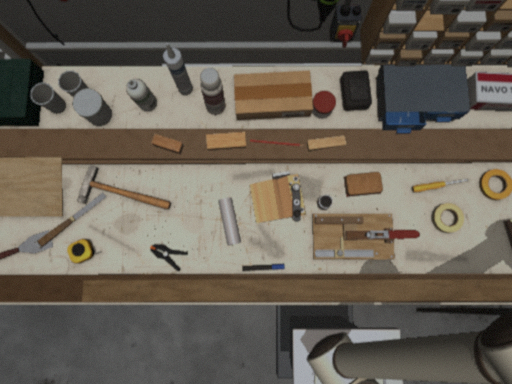

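The top view shows the jig near (277,198), the tube near (230,221), the knob near (297,187 or 212), the stub at (324,202), and the marker at (263,267). I'll enlarge the work area.

Run:
```python
import cv2,numpy as np
a=cv2.imread("pics/top0.png")[160:260,205:338];b=cv2.imread("pics/scene0.png")[145:265,205:335]
cv2.imwrite("pics/c1.png",cv2.resize(a,None,fx=6,fy=6,interpolation=2))
cv2.imwrite("pics/c2.png",cv2.resize(b,None,fx=5,fy=5,interpolation=2))
```

```text
(no output)
```

View pics/c1.png

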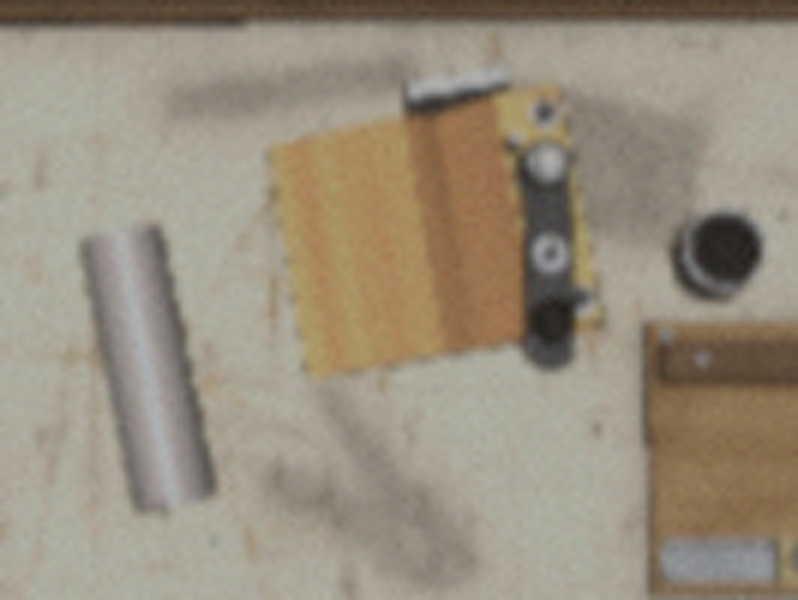

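View pics/c2.png

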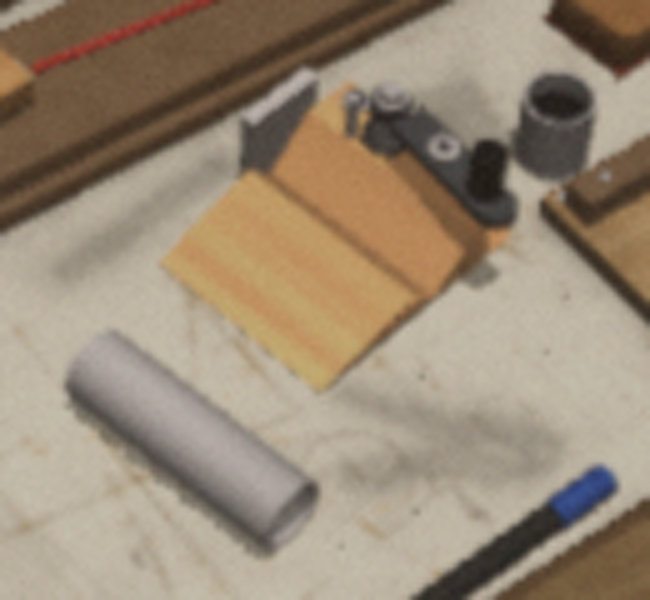

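The top crop shows the ramp foot corners at crop (270,148) and (308,378). The tube axis runs from (122,233) to (175,502), the pivot is at (547,162) and the knob top at (551,318). In c2 the knob's top is at (490,148) and its base at (486,195).

```bash
cat > h.py <<'E'
import numpy as np
from scipy.spatial.transform import Rotation as R
from bench import arm
def ray(n,u,v,z):
    c=arm.camera_params(n);d=R.from_quat(c["orientation"]).apply(np.linalg.solve(c["K"],[u,v,1]))
    p=c["position"];return p+d*(z-p[2])/d[2]
def top(cu,cv,z,n="top",o=(205,160),s=6): return ray(n,o[0]+(cu+.5)/s-.5,o[1]+(cv+.5)/s-.5,z)
def sc(cu,cv,z): return top(cu,cv,z,"scene",(205,145),5)
class J: pass
E
python3 - <<'E'
from h import *
np.set_printoptions(precision=1,suppress=True)
f,n=top(270,148,0),top(308,378,0); print("foot top",f,n,np.linalg.norm(f-n))
f2,n2=sc(163,263,0),sc(318,390,0); print("foot scene",f2,n2)
ex=(f-n)/np.linalg.norm(f-n); yaw=np.arctan2(ex[1],ex[0]);print("yaw",yaw, np.arctan2(*(f2-n2)[[1,0]]))
ey=np.array([-ex[1],ex[0],0])
o=(f+n)/2-ey*89+ex*2.5; o[2]=0
print("jig",o)
for k,p in dict(far=top(122,233,21),near=top(175,502,21),farS=sc(90,350,25),nearS=sc(290,520,21),piv=top(547,162,74),knob=top(551,316,100),knobS=sc(490,148,100),stopL=top(408,85,58),stopR=top(508,75,58),stub=top(725,245,48),nearcrest=top(440,350,21)).items():
    print(k,p,"jig:",(p-o)@ex,(p-o)@ey)
E
```

```text
foot top [586.2 287.5   0. ] [465.  267.6   0. ] 122.77233184809366
foot scene [586.  285.6   0. ] [467.3 266.5   0. ]
yaw 0.16337903098903306 0.1599616156393754
jig [542.6 190.1   0. ]
far [537.7 362.9  21. ] jig: 23.2502090494912 171.23270358606845
near [400.2 334.4  21. ] jig: -116.98277035643488 165.48922723420017
farS [542.5 361.   25. ] jig: 27.7484305586073 168.6152279410254
nearS [399.2 335.2  21. ] jig: -117.85077591406541 166.41873380432045
piv [564.2 148.9  74. ] jig: 14.65376545762919 -44.20914461557654
knob [484.2 150.5 100. ] jig: -63.986900986750854 -29.63859845908639
knobS [485.2 145.7 100. ] jig: -63.78746754810066 -34.49382274487791
stopL [606.8 216.7  58. ] jig: 67.75077640557699 15.797602158853095
stopR [611.9 166.4  58. ] jig: 64.56128525980361 -34.708737982305855
stub [526.7  58.1  48. ] jig: -37.100646810066706 -127.72615249672177
nearcrest [477.1 200.2  21. ] jig: -62.96391010550002 20.55891934813623
```

The jig is at about (542.6, 190.1) with yaw 0.162. In jig axes the tube's mid point is at (-46, 168), its yaw is 0.03 off the groove and its end is 36 mm short of the stop. The knob is at about (-64,-32), which puts the arm at roughly 0.19. All of this agrees with the sizes given. Next I swing round to the tube's outer side.

```bash
python3 -m handwheel '[{"x":0.2,"y":0.15,"az":0.05},{"x":0.2,"y":0.15,"az":0.05},{"x":0.2,"y":0.15,"az":0.05},{"x":0.2,"y":0.15,"az":0.05},{"x":0.2,"y":0.15,"az":0.05},{"x":0.2,"y":0.15,"az":0.05},{"x":0.2,"y":0.15,"az":0.05},{"x":0.2,"y":0.15,"az":0.05}]' 1
python3 -m handwheel '[{"x":0.05,"y":0.24,"az":0.05},{"x":0.05,"y":0.24,"az":0.05},{"x":0.05,"y":0.24,"az":0.05},{"x":0.05,"y":0.24,"az":0.05},{"x":0.05,"y":0.24,"az":0.05},{"x":0.05,"y":0.24,"az":0.05},{"x":0.05,"y":0.24,"az":0.05},{"x":0.05,"y":0.24,"az":0.05}]'
python3 -m handwheel '[{"x":-0.08,"y":0.23,"az":0.0125},{"x":-0.08,"y":0.23,"az":0.0125},{"x":-0.08,"y":0.23,"az":0.0125},{"x":-0.08,"y":0.23,"az":0.0125},{"x":-0.08,"y":0.23,"az":0.0125},{"x":-0.08,"y":0.23,"az":0.0125},{"x":-0.08,"y":0.23,"az":0.0125},{"x":-0.08,"y":0.23,"az":0.0125}]'
cat >> h.py <<'E'
o=np.array([542.6,190.1,0]);yaw=.162
ex=np.array([np.cos(yaw),np.sin(yaw),0]);ey=np.array([-ex[1],ex[0],0])
def st():
    s=arm.read_state();p=s["position"]-o;M=R.from_quat(s["ee_rot"]).as_matrix()
    print("t",s["clock"],"tcp",s["position"].round(1),"jig",round(p@ex,1),round(p@ey,1),"toolyaw-y rel jig",round(np.arctan2(M[1,1],M[0,1])-yaw,3),"zdir",M[:,2].round(3),"F",s["contact_force"].round(1),"w",round(s["gripper_width"],1),"j",s["joints"].round(2))
def mv(jx,jy,z):
    p=o+ex*jx+ey*jy+[0,0,z]; print("shares",((p-arm.read_state()["position"])/200).round(3))
E
python3 -c "
from h import *
st();mv(-46,235,231)"
```

```text
t 0.1 tcp [ 198.7 -592.   230.3] jig -465.5 -716.4 toolyaw-y rel jig 1.733 zdir [-0.001  0.002 -1.   ] F [ 0.1  0.5 -0.8] w 85.5 j [-0.99  0.39  0.01 -0.   -1.19 -0.26]
shares [1.303e+00 5.033e+00 3.000e-03]invalid input at $[0]: expected keys x, y, z, ax, ay, az
invalid input at $[0]: expected keys x, y, z, ax, ay, az
invalid input at $[0]: expected keys x, y, z, ax, ay, az
```

```bash
python3 -m handwheel '[{"x":0.2,"y":0.15,"z":0,"ax":0,"ay":0,"az":0.05},{"x":0.2,"y":0.15,"z":0,"ax":0,"ay":0,"az":0.05},{"x":0.2,"y":0.15,"z":0,"ax":0,"ay":0,"az":0.05},{"x":0.2,"y":0.15,"z":0,"ax":0,"ay":0,"az":0.05},{"x":0.2,"y":0.15,"z":0,"ax":0,"ay":0,"az":0.05},{"x":0.2,"y":0.15,"z":0,"ax":0,"ay":0,"az":0.05},{"x":0.2,"y":0.15,"z":0,"ax":0,"ay":0,"az":0.05},{"x":0.2,"y":0.15,"z":0,"ax":0,"ay":0,"az":0.05}]' 1
python3 -m handwheel '[{"x":0.05,"y":0.24,"z":0,"ax":0,"ay":0,"az":0.05},{"x":0.05,"y":0.24,"z":0,"ax":0,"ay":0,"az":0.05},{"x":0.05,"y":0.24,"z":0,"ax":0,"ay":0,"az":0.05},{"x":0.05,"y":0.24,"z":0,"ax":0,"ay":0,"az":0.05},{"x":0.05,"y":0.24,"z":0,"ax":0,"ay":0,"az":0.05},{"x":0.05,"y":0.24,"z":0,"ax":0,"ay":0,"az":0.05},{"x":0.05,"y":0.24,"z":0,"ax":0,"ay":0,"az":0.05},{"x":0.05,"y":0.24,"z":0,"ax":0,"ay":0,"az":0.05}]'
python3 -m handwheel '[{"x":-0.08,"y":0.23,"z":0,"ax":0,"ay":0,"az":0.0125},{"x":-0.08,"y":0.23,"z":0,"ax":0,"ay":0,"az":0.0125},{"x":-0.08,"y":0.23,"z":0,"ax":0,"ay":0,"az":0.0125},{"x":-0.08,"y":0.23,"z":0,"ax":0,"ay":0,"az":0.0125},{"x":-0.08,"y":0.23,"z":0,"ax":0,"ay":0,"az":0.0125},{"x":-0.08,"y":0.23,"z":0,"ax":0,"ay":0,"az":0.0125},{"x":-0.08,"y":0.23,"z":0,"ax":0,"ay":0,"az":0.0125},{"x":-0.08,"y":0.23,"z":0,"ax":0,"ay":0,"az":0.0125}]'
python3 -c "
from h import *
st();mv(-46,235,231)"
```

```text
clock: 0.9
position: [520.1, -350.8, 231.0]
ee_rot: [-0.46, 0.888, 0.0, -0.0]
contact_force: [1.2, -0.2, 0.2]
gripper_width: 85.3
grasp_force: 0.0
clock: 1.7
position: [598.6, 33.5, 231.0]
ee_rot: [0.712, -0.702, -0.0, 0.0]
contact_force: [1.3, -0.4, -0.5]
gripper_width: 85.2
grasp_force: 0.0
clock: 2.5
position: [469.6, 401.1, 230.9]
ee_rot: [0.764, -0.645, -0.0, 0.0]
contact_force: [1.0, -0.1, -0.8]
gripper_width: 85.1
grasp_force: 0.0
t 2.5 tcp [469.6 401.1 230.9] jig -38.0 220.0 toolyaw-y rel jig -3.136 zdir [-0.001 -0.001 -1.   ] F [ 1.  -0.1 -0.8] w 85.1 j [ 0.97  0.37 -0.01 -0.   -1.19 -0.8 ]
shares [-0.052  0.068  0.   ]
```

```bash
python3 -m handwheel '[{"x":-0.026,"y":0.034,"z":-0.1,"ax":0,"ay":0,"az":0},{"x":-0.026,"y":0.034,"z":-0.15,"ax":0,"ay":0,"az":0},{"x":0,"y":0,"z":-0.2,"ax":0,"ay":0,"az":0},{"x":0,"y":0,"z":-0.2,"ax":0,"ay":0,"az":0},{"x":0,"y":0,"z":-0.2,"ax":0,"ay":0,"az":0},{"x":0,"y":0,"z":-0.15,"ax":0,"ay":0,"az":0},{"x":0,"y":0,"z":-0.1,"ax":0,"ay":0,"az":0},{"x":0,"y":0,"z":-0.04,"ax":0,"ay":0,"az":0}]'
python3 -m handwheel '[{"x":0,"y":0,"z":0,"ax":0,"ay":0,"az":0},{"x":0,"y":0,"z":-0.01,"ax":0,"ay":0,"az":0},{"x":0,"y":0,"z":-0.01,"ax":0,"ay":0,"az":0},{"x":0,"y":0,"z":-0.01,"ax":0,"ay":0,"az":0},{"x":0,"y":0,"z":-0.01,"ax":0,"ay":0,"az":0},{"x":0,"y":0,"z":0,"ax":0,"ay":0,"az":0},{"x":0,"y":0,"z":0,"ax":0,"ay":0,"az":0},{"x":0,"y":0,"z":0,"ax":0,"ay":0,"az":0}]'
python3 -c "
from h import *
import cv2
st()
im=arm.get_image('scene')[130:280,180:380,::-1]
cv2.imwrite('pics/s1.png',cv2.resize(im,None,fx=4,fy=4,interpolation=2))"
```

```text
clock: 3.3
position: [459.3, 411.5, 0.3]
ee_rot: [0.763, -0.646, 0.0, 0.003]
contact_force: [0.3, -0.3, 0.3]
gripper_width: 85.6
grasp_force: 0.0
clock: 4.1
position: [460.5, 413.2, -4.5]
ee_rot: [0.764, -0.646, -0.0, -0.0]
contact_force: [-0.3, -0.2, 0.2]
gripper_width: 85.4
grasp_force: 0.0
t 4.1 tcp [460.5 413.2  -4.5] jig -45.0 233.4 toolyaw-y rel jig -3.137 zdir [ 0.  0. -1.] F [-0.3 -0.2  0.2] w 85.4 j [ 0.99  0.62 -0.26  0.   -0.69 -0.83]
```

View pics/s1.png

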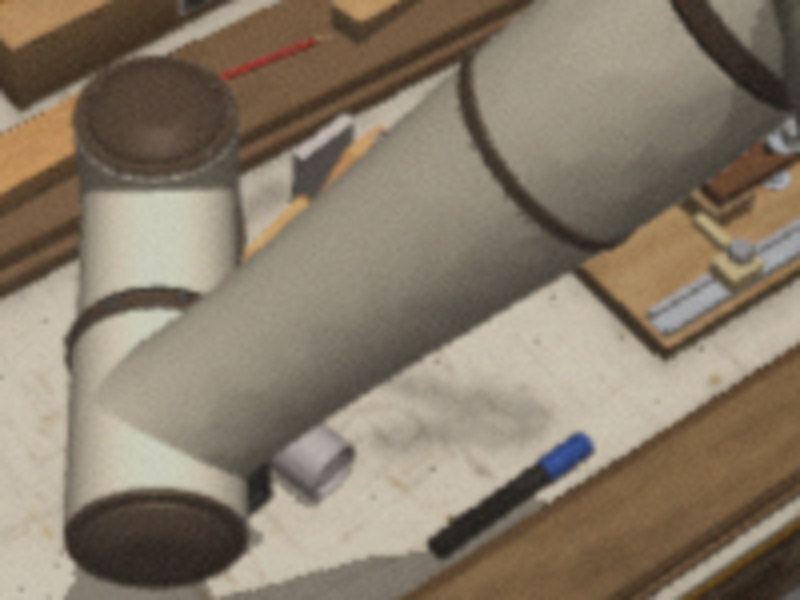

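The picture shows the arm hiding most of the work. Only the tube's near end, at (315,460), is visible, and it hasn't moved. I start the roll.

```bash
python3 -m handwheel '[{"x":0.0073,"y":-0.0444,"z":-0.01,"ax":0,"ay":0,"az":0},{"x":0.0073,"y":-0.0444,"z":0,"ax":0,"ay":0,"az":0},{"x":0.0073,"y":-0.0444,"z":0,"ax":0,"ay":0,"az":0},{"x":0.0048,"y":-0.0296,"z":0,"ax":0,"ay":0,"az":0},{"x":0.0048,"y":-0.0296,"z":0,"ax":0,"ay":0,"az":0},{"x":0.0048,"y":-0.0296,"z":0,"ax":0,"ay":0,"az":0},{"x":0.0048,"y":-0.0296,"z":0,"ax":0,"ay":0,"az":0},{"x":0.0048,"y":-0.0296,"z":0,"ax":0,"ay":0,"az":0}]'
python3 -c "
from h import *
import cv2
st()
im=arm.get_image('top')[:,:,::-1]
cv2.imwrite('pics/t1.png',im)
im=im[150:270,190:350]
cv2.imwrite('pics/t1c.png',cv2.resize(im,None,fx=5,fy=5,interpolation=2))"
```

```text
clock: 4.95
position: [469.7, 356.4, -6.7]
ee_rot: [0.764, -0.646, -0.0, 0.0]
contact_force: [-0.6, 0.0, -0.7]
gripper_width: 85.3
grasp_force: 0.1
t 4.95 tcp [469.7 356.4  -6.7] jig -45.1 175.9 toolyaw-y rel jig -3.137 zdir [-0. -0. -1.] F [-0.6  0.  -0.7] w 85.3 j [ 0.92  0.59 -0.34 -0.   -0.64 -0.76]
```

View pics/t1c.png

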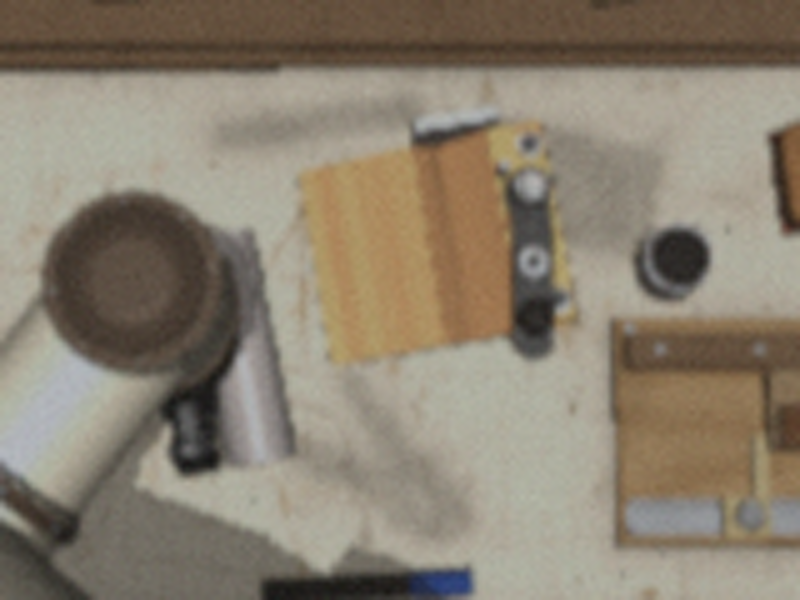

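The picture shows the tube rolling ahead of the fingers without slipping; its far end is at (235,235) and its near end at (265,455). I roll it on to the foot of the ramp and begin the climb.

```bash
python3 -m handwheel '[{"x":0.0048,"y":-0.0296,"z":0,"ax":0,"ay":0,"az":0},{"x":0.0048,"y":-0.0296,"z":0,"ax":0,"ay":0,"az":0},{"x":0.0048,"y":-0.0296,"z":0,"ax":0,"ay":0,"az":0},{"x":0.0048,"y":-0.0296,"z":0,"ax":0,"ay":0,"az":0},{"x":0.0048,"y":-0.0296,"z":0,"ax":0,"ay":0,"az":0},{"x":0.0048,"y":-0.0296,"z":0,"ax":0,"ay":0,"az":0},{"x":0.0048,"y":-0.0296,"z":0,"ax":0,"ay":0,"az":0},{"x":0.0048,"y":-0.0296,"z":0,"ax":0,"ay":0,"az":0}]'
python3 -m handwheel '[{"x":0.0048,"y":-0.0296,"z":0.009,"ax":0,"ay":0,"az":0},{"x":0.0048,"y":-0.0296,"z":0.009,"ax":0,"ay":0,"az":0},{"x":0.0048,"y":-0.0296,"z":0.009,"ax":0,"ay":0,"az":0},{"x":0.0048,"y":-0.0296,"z":0.009,"ax":0,"ay":0,"az":0},{"x":0.0048,"y":-0.0296,"z":0.009,"ax":0,"ay":0,"az":0},{"x":0.0048,"y":-0.0296,"z":0.009,"ax":0,"ay":0,"az":0},{"x":0.0048,"y":-0.0296,"z":0.009,"ax":0,"ay":0,"az":0},{"x":0.0048,"y":-0.0296,"z":0.009,"ax":0,"ay":0,"az":0}]'
python3 -c "
from h import *
import cv2
st()
im=arm.get_image('top')[150:270,190:350,::-1]
cv2.imwrite('pics/t2c.png',cv2.resize(im,None,fx=5,fy=5,interpolation=2))"
```

```text
clock: 5.8
position: [477.4, 309.0, -6.7]
ee_rot: [0.764, -0.646, -0.0, 0.0]
contact_force: [-0.5, -0.0, 0.3]
gripper_width: 85.2
grasp_force: 0.1
clock: 6.6
position: [485.1, 261.6, 7.9]
ee_rot: [0.764, -0.646, -0.0, -0.0]
contact_force: [-1.1, 4.4, 2.9]
gripper_width: 85.3
grasp_force: 2.3
t 6.6 tcp [485.1 261.6   7.9] jig -45.2 79.9 toolyaw-y rel jig -3.137 zdir [ 0.  0. -1.] F [-1.1  4.4  2.9] w 85.3 j [ 0.79  0.53 -0.43 -0.   -0.62 -0.62]
```

View pics/t2c.png

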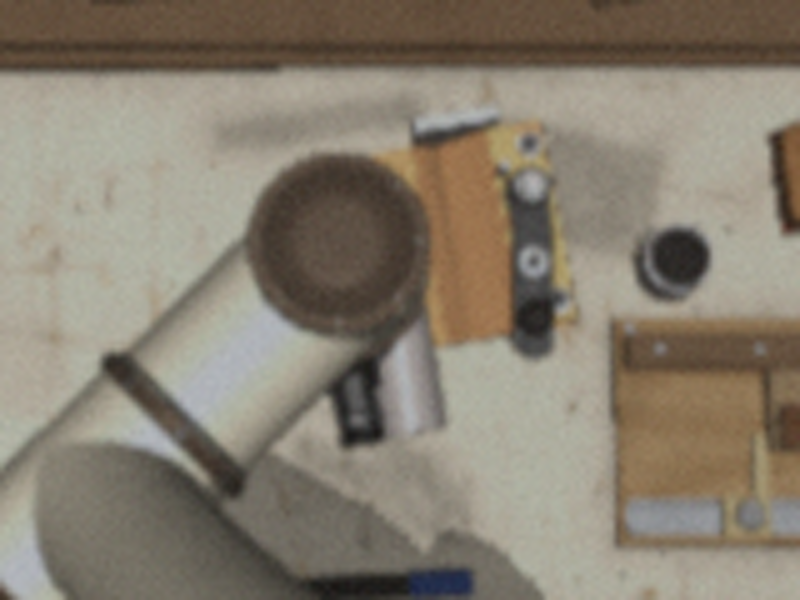

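The tube is part-way up the ramp, with its near end at (415,425) and a push of about 4.5 N. I take it over the crest.

```bash
python3 -m handwheel '[{"x":0.0048,"y":-0.0296,"z":0.006,"ax":0,"ay":0,"az":0},{"x":0.0048,"y":-0.0296,"z":0.006,"ax":0,"ay":0,"az":0},{"x":0.0048,"y":-0.0296,"z":0.006,"ax":0,"ay":0,"az":0},{"x":0.0048,"y":-0.0296,"z":0.006,"ax":0,"ay":0,"az":0},{"x":0.0036,"y":-0.022,"z":0.006,"ax":0,"ay":0,"az":0},{"x":0.0024,"y":-0.0148,"z":0.004,"ax":0,"ay":0,"az":0},{"x":0.0024,"y":-0.0148,"z":0,"ax":0,"ay":0,"az":0},{"x":0,"y":0,"z":0,"ax":0,"ay":0,"az":0}]'
python3 -c "
from h import *
import cv2
st()
im=arm.get_image('top')[150:270,190:350,::-1]
im2=arm.get_image('scene')[130:250,180:340,::-1]
cv2.imwrite('pics/t3c.png',cv2.resize(cv2.vconcat([im,im2]),None,fx=2.5,fy=2.5,interpolation=2))"
```

```text
clock: 7.45
position: [490.1, 227.1, 14.2]
ee_rot: [0.763, -0.646, -0.0, 0.001]
contact_force: [0.3, -0.5, -0.9]
gripper_width: 85.4
grasp_force: 0.0
t 7.45 tcp [490.1 227.1  14.2] jig -45.8 45.0 toolyaw-y rel jig -3.138 zdir [-0.001 -0.001 -1.   ] F [ 0.3 -0.5 -0.9] w 85.4 j [ 0.73  0.5  -0.45 -0.   -0.62 -0.57]
```

View pics/t3c.png

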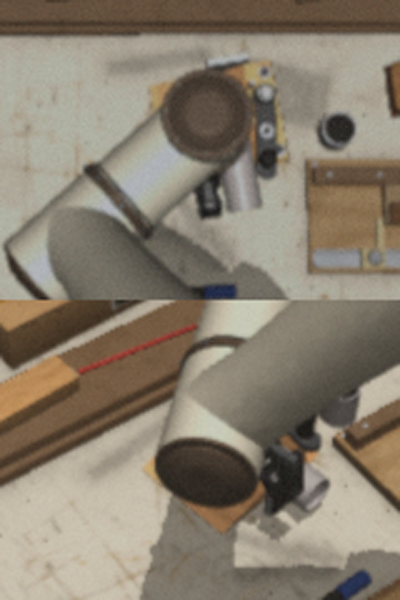

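The contact force has gone to zero, a gap has opened between the fingertip at (208,195) and the tube's near end at (240,185), and the tube has dropped into the vee. I back off, rise, move round to the near end and shut the fingers.

```bash
python3 -m handwheel '[{"x":-0.008,"y":0.0494,"z":0,"ax":0,"ay":0,"az":0},{"x":-0.008,"y":0.0494,"z":0.03,"ax":0,"ay":0,"az":0},{"x":0,"y":0,"z":0.18,"ax":0,"ay":0,"az":0},{"x":0,"y":0,"z":0.19,"ax":0,"ay":0,"az":0},{"x":0,"y":0,"z":0.18,"ax":0,"ay":0,"az":0},{"x":-0.158,"y":-0.132,"z":0,"ax":0,"ay":0,"az":0},{"x":-0.158,"y":-0.132,"z":0,"ax":0,"ay":0,"az":0},{"x":-0.157,"y":-0.132,"z":0,"ax":0,"ay":0,"az":0}]'
python3 -m handwheel '[{"x":0,"y":0,"z":0,"ax":0,"ay":0,"az":0},{"x":0,"y":0,"z":0,"ax":0,"ay":0,"az":0},{"x":0,"y":0,"z":0,"ax":0,"ay":0,"az":0},{"x":0,"y":0,"z":0,"ax":0,"ay":0,"az":0},{"x":0,"y":0,"z":0,"ax":0,"ay":0,"az":0},{"x":0,"y":0,"z":0,"ax":0,"ay":0,"az":0},{"x":0,"y":0,"z":0,"ax":0,"ay":0,"az":0},{"x":0,"y":0,"z":0,"ax":0,"ay":0,"az":0}]' -1
python3 -c "
from h import *
import cv2
st();mv(-152,1,31)
im=arm.get_image('top')[160:260,205:338,::-1]
cv2.imwrite('pics/t4c.png',cv2.resize(im,None,fx=6,fy=6,interpolation=2))"
```

```text
clock: 8.35
position: [391.7, 168.9, 131.1]
ee_rot: [0.764, -0.645, 0.0, -0.001]
contact_force: [-0.2, -0.3, 0.1]
gripper_width: 85.1
grasp_force: 0.0
clock: 9.15
position: [392.8, 168.7, 130.4]
ee_rot: [0.763, -0.646, -0.0, 0.0]
contact_force: [0.5, 0.6, 1.0]
gripper_width: 0.0
grasp_force: 0.0
t 9.15 tcp [392.8 168.7 130.4] jig -151.3 3.1 toolyaw-y rel jig -3.137 zdir [-0. -0. -1.] F [0.5 0.6 1. ] w 0.0 j [ 0.79  0.16 -0.6   0.   -0.81 -0.62]
shares [-0.002 -0.011 -0.497]
```

View pics/t4c.png

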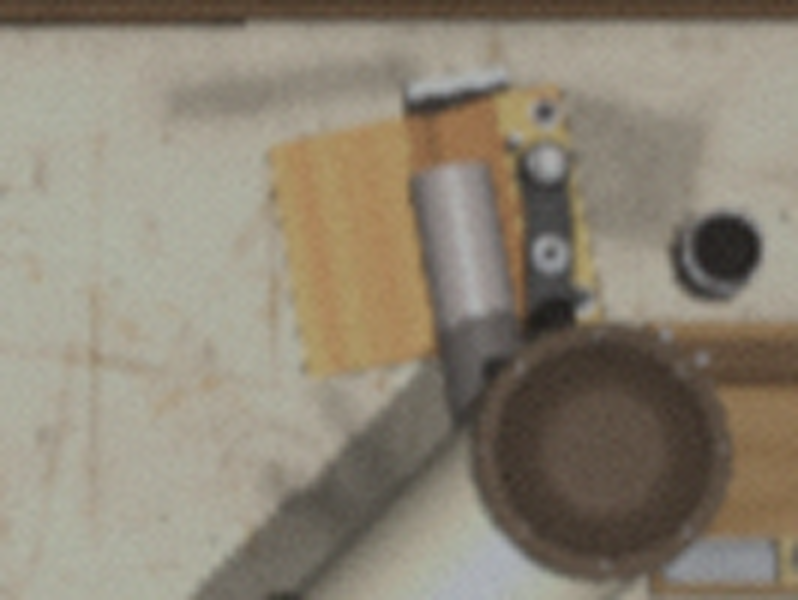

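The tube is seated in the vee and lined up with it, its far end at (452,165) short of the stop. I lower the shut fingers behind the near end and push.

```bash
python3 -m handwheel '[{"x":0,"y":-0.01,"z":-0.06,"ax":0,"ay":0,"az":0},{"x":0,"y":0,"z":-0.1,"ax":0,"ay":0,"az":0},{"x":0,"y":0,"z":-0.12,"ax":0,"ay":0,"az":0},{"x":0,"y":0,"z":-0.1,"ax":0,"ay":0,"az":0},{"x":0,"y":0,"z":-0.07,"ax":0,"ay":0,"az":0},{"x":0,"y":0,"z":-0.045,"ax":0,"ay":0,"az":0},{"x":0,"y":0,"z":0,"ax":0,"ay":0,"az":0},{"x":0,"y":0,"z":0,"ax":0,"ay":0,"az":0}]'
python3 -m handwheel '[{"x":0.0247,"y":0.004,"z":0,"ax":0,"ay":0,"az":0},{"x":0.0247,"y":0.004,"z":0,"ax":0,"ay":0,"az":0},{"x":0.0247,"y":0.004,"z":0,"ax":0,"ay":0,"az":0},{"x":0.0247,"y":0.004,"z":0,"ax":0,"ay":0,"az":0},{"x":0.0247,"y":0.004,"z":0,"ax":0,"ay":0,"az":0},{"x":0.0247,"y":0.004,"z":0,"ax":0,"ay":0,"az":0},{"x":0.0247,"y":0.004,"z":0,"ax":0,"ay":0,"az":0},{"x":0.0247,"y":0.004,"z":0,"ax":0,"ay":0,"az":0}]'
python3 -c "
from h import *
st()"
```

```text
clock: 10.0
position: [393.1, 167.0, 31.8]
ee_rot: [0.764, -0.646, 0.0, -0.0]
contact_force: [-0.4, 0.0, -0.4]
gripper_width: -0.3
grasp_force: 0.0
clock: 10.8
position: [431.9, 172.5, 31.2]
ee_rot: [0.763, -0.646, -0.0, 0.001]
contact_force: [-3.3, -1.5, 0.9]
gripper_width: -0.0
grasp_force: 1.7
t 10.8 tcp [431.9 172.5  31.2] jig -112.1 0.5 toolyaw-y rel jig -3.137 zdir [-0.002 -0.001 -1.   ] F [-3.3 -1.5  0.9] w -0.0 j [ 0.73  0.38 -0.62 -0.   -0.57 -0.56]
```

```bash
python3 -m handwheel '[{"x":0.0148,"y":0.0024,"z":0,"ax":0,"ay":0,"az":0},{"x":0.0148,"y":0.0024,"z":0,"ax":0,"ay":0,"az":0},{"x":0.0148,"y":0.0024,"z":0,"ax":0,"ay":0,"az":0},{"x":0.0099,"y":0.0016,"z":0,"ax":0,"ay":0,"az":0},{"x":0.005,"y":0.0008,"z":0,"ax":0,"ay":0,"az":0},{"x":0.005,"y":0.0008,"z":0,"ax":0,"ay":0,"az":0},{"x":0,"y":0,"z":0,"ax":0,"ay":0,"az":0},{"x":0,"y":0,"z":0,"ax":0,"ay":0,"az":0}]'
python3 -m handwheel '[{"x":0.005,"y":0.0008,"z":0,"ax":0,"ay":0,"az":0},{"x":0.005,"y":0.0008,"z":0,"ax":0,"ay":0,"az":0},{"x":0.005,"y":0.0008,"z":0,"ax":0,"ay":0,"az":0},{"x":0.005,"y":0.0008,"z":0,"ax":0,"ay":0,"az":0},{"x":0,"y":0,"z":0,"ax":0,"ay":0,"az":0},{"x":0,"y":0,"z":0,"ax":0,"ay":0,"az":0},{"x":0,"y":0,"z":0,"ax":0,"ay":0,"az":0},{"x":0,"y":0,"z":0,"ax":0,"ay":0,"az":0}]'
python3 -c "
from h import *
st()"
```

```text
clock: 11.6
position: [445.4, 175.4, 31.6]
ee_rot: [0.764, -0.646, 0.0, -0.0]
contact_force: [-1.0, -0.4, -0.9]
gripper_width: 0.5
grasp_force: 0.7
clock: 12.4
position: [449.3, 176.0, 31.6]
ee_rot: [0.764, -0.646, 0.0, -0.0]
contact_force: [-0.6, -1.1, -0.9]
gripper_width: 0.0
grasp_force: 0.6
t 12.4 tcp [449.3 176.   31.6] jig -94.3 1.1 toolyaw-y rel jig -3.137 zdir [ 0.  0. -1.] F [-0.6 -1.1 -0.9] w 0.0 j [ 0.71  0.4  -0.58  0.   -0.59 -0.54]
```

```bash
for i in 1; do python3 -m handwheel '[{"x":0.005,"y":0.0008,"z":0,"ax":0,"ay":0,"az":0},{"x":0.005,"y":0.0008,"z":0,"ax":0,"ay":0,"az":0},{"x":0.005,"y":0.0008,"z":0,"ax":0,"ay":0,"az":0},{"x":0,"y":0,"z":0,"ax":0,"ay":0,"az":0},{"x":0,"y":0,"z":0,"ax":0,"ay":0,"az":0},{"x":0,"y":0,"z":0,"ax":0,"ay":0,"az":0},{"x":0,"y":0,"z":0,"ax":0,"ay":0,"az":0},{"x":0,"y":0,"z":0,"ax":0,"ay":0,"az":0}]'; done
python3 -m handwheel '[{"x":0.005,"y":0.0008,"z":0,"ax":0,"ay":0,"az":0},{"x":0.005,"y":0.0008,"z":0,"ax":0,"ay":0,"az":0},{"x":0.005,"y":0.0008,"z":0,"ax":0,"ay":0,"az":0},{"x":0,"y":0,"z":0,"ax":0,"ay":0,"az":0},{"x":0,"y":0,"z":0,"ax":0,"ay":0,"az":0},{"x":0,"y":0,"z":0,"ax":0,"ay":0,"az":0},{"x":0,"y":0,"z":0,"ax":0,"ay":0,"az":0},{"x":0,"y":0,"z":0,"ax":0,"ay":0,"az":0}]'
```

```text
clock: 13.2
position: [452.2, 176.3, 31.5]
ee_rot: [0.764, -0.646, 0.0, -0.0]
contact_force: [-1.8, -0.8, 0.8]
gripper_width: -0.3
grasp_force: 1.1
clock: 14.0
position: [452.6, 175.6, 31.0]
ee_rot: [0.763, -0.646, -0.001, 0.003]
contact_force: [-8.3, 0.4, 4.0]
gripper_width: -0.3
grasp_force: 4.4
```

The push stalls at 8 N with the tube hard on the stop, at TCP jig x ≈ -91, where I expected about -94. I back away, rise, and come down behind the knob.

```bash
python3 -m handwheel '[{"x":-0.1,"y":-0.016,"z":0,"ax":0,"ay":0,"az":0},{"x":-0.1,"y":-0.016,"z":0,"ax":0,"ay":0,"az":0},{"x":0,"y":0,"z":0.2,"ax":0,"ay":0,"az":0},{"x":0,"y":0,"z":0.2,"ax":0,"ay":0,"az":0},{"x":0,"y":-0.15,"z":0.05,"ax":0,"ay":0,"az":-0.0575},{"x":0.173,"y":-0.108,"z":0.05,"ax":0,"ay":0,"az":-0.0575},{"x":0.173,"y":0,"z":0,"ax":0,"ay":0,"az":0},{"x":0,"y":0,"z":0,"ax":0,"ay":0,"az":0}]'
python3 -c "
from h import *
import cv2
st();mv(-71,-61,78)
im=arm.get_image('top')[:,:,::-1];cv2.imwrite('pics/t5.png',im)
im2=arm.get_image('scene')[:,:,::-1];cv2.imwrite('pics/s5.png',im2)
cv2.imwrite('pics/t5c.png',cv2.resize(cv2.vconcat([im[160:260,205:338],im2[145:245,205:338]]),None,fx=3,fy=3,interpolation=2))"
```

```text
clock: 14.8
position: [489.5, 119.5, 132.8]
ee_rot: [-0.702, 0.713, -0.002, 0.003]
contact_force: [-0.7, -0.1, 0.3]
gripper_width: -0.1
grasp_force: 0.0
t 14.8 tcp [489.5 119.5 132.8] jig -63.8 -61.2 toolyaw-y rel jig 2.964 zdir [ 0.007  0.002 -1.   ] F [-0.7 -0.1  0.3] w -0.1 j [ 0.56  0.28 -0.43  0.   -0.86 -0.58]
shares [-0.036 -0.005 -0.274]
```

View pics/t5c.png

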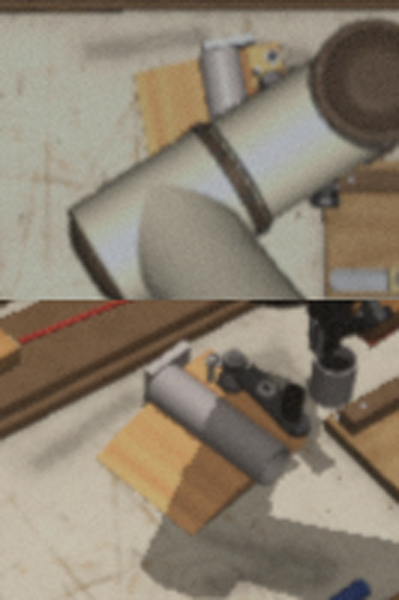

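The tube lies in the vee against the stop, the knob is at (290,400) in the lower half, and the fingers are beyond it. I work out the arc for the push.

```bash
python3 -m handwheel '[{"x":-0.018,"y":-0.003,"z":0,"ax":0,"ay":0,"az":0},{"x":-0.018,"y":-0.002,"z":-0.03,"ax":0,"ay":0,"az":0},{"x":0,"y":0,"z":-0.06,"ax":0,"ay":0,"az":0},{"x":0,"y":0,"z":-0.08,"ax":0,"ay":0,"az":0},{"x":0,"y":0,"z":-0.06,"ax":0,"ay":0,"az":0},{"x":0,"y":0,"z":-0.03,"ax":0,"ay":0,"az":0},{"x":0,"y":0,"z":-0.015,"ax":0,"ay":0,"az":0},{"x":0,"y":0,"z":0,"ax":0,"ay":0,"az":0}]'
python3 - <<'E'
from h import *
st()
p=arm.read_state()["position"]
th=np.r_[np.linspace(.18,1.54,17)]
W=[o+ex*(15-82*np.cos(t)-23*np.sin(t))+ey*(-47+82*np.sin(t)-23*np.cos(t)) for t in th]
d=np.diff(np.array([[*p[:2],0]]+W),axis=0)/200
print(d[:,:2].round(3), "az/row",-(th[1]-th[0])/1.5708)
E
```

```text
clock: 15.7
position: [476.8, 117.9, 76.4]
ee_rot: [-0.702, 0.712, 0.0, -0.0]
contact_force: [0.8, -0.1, 0.2]
gripper_width: 0.1
grasp_force: 0.0
t 15.7 tcp [476.8 117.9  76.4] jig -76.6 -60.6 toolyaw-y rel jig 2.966 zdir [-0. -0. -1.] F [ 0.8 -0.1  0.2] w 0.1 j [ 0.57  0.34 -0.52  0.   -0.71 -0.59]
[[ 0.029  0.034]
 [-0.008  0.035]
 [-0.005  0.036]
 [-0.002  0.036]
 [ 0.002  0.036]
 [ 0.005  0.036]
 [ 0.008  0.035]
 [ 0.011  0.035]
 [ 0.013  0.034]
 [ 0.016  0.032]
 [ 0.019  0.031]
 [ 0.022  0.029]
 [ 0.024  0.027]
 [ 0.026  0.025]
 [ 0.028  0.023]
 [ 0.03   0.02 ]
 [ 0.032  0.018]] az/row -0.054112554112554126
```

```bash
python3 -m handwheel '[{"x":0.029,"y":0.034,"z":0,"ax":0,"ay":0,"az":0},{"x":-0.008,"y":0.035,"z":0,"ax":0,"ay":0,"az":-0.054},{"x":-0.005,"y":0.036,"z":0,"ax":0,"ay":0,"az":-0.054},{"x":-0.002,"y":0.036,"z":0,"ax":0,"ay":0,"az":-0.054},{"x":0.002,"y":0.036,"z":0,"ax":0,"ay":0,"az":-0.054},{"x":0.005,"y":0.036,"z":0,"ax":0,"ay":0,"az":-0.054},{"x":0.008,"y":0.035,"z":0,"ax":0,"ay":0,"az":-0.054},{"x":0.011,"y":0.035,"z":0,"ax":0,"ay":0,"az":-0.054}]'
python3 -c "
from h import *
st()"
```

```text
clock: 16.5
position: [485.2, 174.9, 77.1]
ee_rot: [-0.462, 0.887, -0.0, -0.0]
contact_force: [-1.3, -0.9, 1.4]
gripper_width: 0.1
grasp_force: 0.7
t 16.5 tcp [485.2 174.9  77.1] jig -59.1 -5.8 toolyaw-y rel jig 2.368 zdir [-0. -0. -1.] F [-1.3 -0.9  1.4] w 0.1 j [ 0.66  0.37 -0.46 -0.   -0.74 -1.27]
```

```bash
python3 -m handwheel '[{"x":0.013,"y":0.034,"z":0,"ax":0,"ay":0,"az":-0.054},{"x":0.016,"y":0.032,"z":0,"ax":0,"ay":0,"az":-0.054},{"x":0.019,"y":0.031,"z":0,"ax":0,"ay":0,"az":-0.054},{"x":0.022,"y":0.029,"z":0,"ax":0,"ay":0,"az":-0.054},{"x":0.024,"y":0.027,"z":0,"ax":0,"ay":0,"az":-0.054},{"x":0.026,"y":0.025,"z":0,"ax":0,"ay":0,"az":-0.054},{"x":0.028,"y":0.023,"z":0,"ax":0,"ay":0,"az":-0.054},{"x":0,"y":0,"z":0,"ax":0,"ay":0,"az":0}]'
python3 -m handwheel '[{"x":0.015,"y":0.01,"z":0,"ax":0,"ay":0,"az":-0.027},{"x":0.015,"y":0.01,"z":0,"ax":0,"ay":0,"az":-0.027},{"x":0.01,"y":0.005,"z":0,"ax":0,"ay":0,"az":0},{"x":0.01,"y":0.004,"z":0,"ax":0,"ay":0,"az":0},{"x":0,"y":0,"z":0,"ax":0,"ay":0,"az":0},{"x":0,"y":0,"z":0,"ax":0,"ay":0,"az":0},{"x":0,"y":0,"z":0,"ax":0,"ay":0,"az":0},{"x":0,"y":0,"z":0,"ax":0,"ay":0,"az":0}]'
python3 -c "
from h import *
st()"
```

```text
clock: 17.3
position: [515.7, 215.8, 76.9]
ee_rot: [-0.184, 0.983, 0.0, 0.001]
contact_force: [-0.2, 0.2, 0.3]
gripper_width: 0.0
grasp_force: 0.0
clock: 18.1
position: [524.8, 220.3, 76.6]
ee_rot: [-0.142, 0.99, 0.0, 0.0]
contact_force: [0.5, -0.3, 0.5]
gripper_width: 0.2
grasp_force: 0.0
t 18.1 tcp [524.8 220.3  76.6] jig -12.7 32.7 toolyaw-y rel jig 1.694 zdir [ 0.  0. -1.] F [ 0.5 -0.3  0.5] w 0.2 j [ 0.68  0.45 -0.33  0.   -0.79 -1.97]
```

```bash
python3 -m handwheel '[{"x":0.0075,"y":0.0015,"z":0,"ax":0,"ay":0,"az":-0.03},{"x":0.0075,"y":0.0015,"z":0,"ax":0,"ay":0,"az":-0.03},{"x":0.0075,"y":0.0015,"z":0,"ax":0,"ay":0,"az":-0.015},{"x":0.005,"y":0.001,"z":0,"ax":0,"ay":0,"az":0},{"x":0,"y":0,"z":0,"ax":0,"ay":0,"az":0},{"x":0,"y":0,"z":0,"ax":0,"ay":0,"az":0},{"x":0,"y":0,"z":0,"ax":0,"ay":0,"az":0},{"x":0,"y":0,"z":0,"ax":0,"ay":0,"az":0}]'
python3 -m handwheel '[{"x":0.005,"y":0.001,"z":0,"ax":0,"ay":0,"az":0},{"x":0.005,"y":0.001,"z":0,"ax":0,"ay":0,"az":0},{"x":0.005,"y":0.001,"z":0,"ax":0,"ay":0,"az":0},{"x":0.005,"y":0.001,"z":0,"ax":0,"ay":0,"az":0},{"x":0,"y":0,"z":0,"ax":0,"ay":0,"az":0},{"x":0,"y":0,"z":0,"ax":0,"ay":0,"az":0},{"x":0,"y":0,"z":0,"ax":0,"ay":0,"az":0},{"x":0,"y":0,"z":0,"ax":0,"ay":0,"az":0}]'
python3 -c "
from h import *
st()"
```

```text
clock: 18.9
position: [530.3, 221.4, 76.5]
ee_rot: [-0.083, 0.997, -0.0, 0.0]
contact_force: [0.3, -0.2, -0.6]
gripper_width: -0.3
grasp_force: 0.2
clock: 19.7
position: [533.7, 222.2, 76.5]
ee_rot: [-0.083, 0.997, -0.0, -0.0]
contact_force: [-5.5, 1.6, 1.3]
gripper_width: 0.0
grasp_force: 2.3
t 19.7 tcp [533.7 222.2  76.5] jig -3.6 33.1 toolyaw-y rel jig 1.576 zdir [-0.001 -0.    -1.   ] F [-5.5  1.6  1.3] w 0.0 j [ 0.67  0.46 -0.3  -0.   -0.81 -2.08]
```

```bash
python3 -m handwheel '[{"x":0.005,"y":0.001,"z":0,"ax":0,"ay":0,"az":0},{"x":0.005,"y":0.001,"z":0,"ax":0,"ay":0,"az":0},{"x":0,"y":0,"z":0,"ax":0,"ay":0,"az":0},{"x":0,"y":0,"z":0,"ax":0,"ay":0,"az":0},{"x":0,"y":0,"z":0,"ax":0,"ay":0,"az":0},{"x":0,"y":0,"z":0,"ax":0,"ay":0,"az":0},{"x":0,"y":0,"z":0,"ax":0,"ay":0,"az":0},{"x":0,"y":0,"z":0,"ax":0,"ay":0,"az":0}]'
python3 -m handwheel '[{"x":-0.03,"y":-0.005,"z":0,"ax":0,"ay":0,"az":0},{"x":-0.07,"y":-0.01,"z":0,"ax":0,"ay":0,"az":0},{"x":-0.1,"y":-0.015,"z":0.02,"ax":0,"ay":0,"az":0},{"x":-0.05,"y":0,"z":0.15,"ax":0,"ay":0,"az":0},{"x":0,"y":0,"z":0.2,"ax":0,"ay":0,"az":0},{"x":0,"y":0,"z":0.2,"ax":0,"ay":0,"az":0},{"x":0,"y":-0.2,"z":0.1,"ax":0,"ay":0,"az":0},{"x":0,"y":-0.2,"z":0,"ax":0,"ay":0,"az":0}]'
python3 -m handwheel '[{"x":0,"y":-0.24,"z":0,"ax":0,"ay":0,"az":0},{"x":0,"y":-0.24,"z":0,"ax":0,"ay":0,"az":0},{"x":0,"y":-0.24,"z":0,"ax":0,"ay":0,"az":0},{"x":0,"y":-0.24,"z":0,"ax":0,"ay":0,"az":0},{"x":0,"y":-0.24,"z":0,"ax":0,"ay":0,"az":0},{"x":0,"y":-0.2,"z":0,"ax":0,"ay":0,"az":0},{"x":0,"y":0,"z":0,"ax":0,"ay":0,"az":0},{"x":0,"y":0,"z":0,"ax":0,"ay":0,"az":0}]'
python3 -c "
from h import *
import cv2
st()
im=arm.get_image('top')[160:260,205:338,::-1]
im2=arm.get_image('scene')[145:245,205:338,::-1]
cv2.imwrite('pics/t6c.png',cv2.resize(cv2.hconcat([im,im2]),None,fx=3,fy=3,interpolation=2))"
```

```text
clock: 20.5
position: [533.8, 222.2, 76.4]
ee_rot: [-0.083, 0.997, -0.001, -0.002]
contact_force: [-10.8, 1.8, 6.6]
gripper_width: 0.0
grasp_force: 5.0
clock: 21.3
position: [489.1, 137.3, 214.7]
ee_rot: [-0.085, 0.996, 0.002, 0.005]
contact_force: [0.1, 0.4, -0.5]
gripper_width: -0.2
grasp_force: 0.0
clock: 22.1
position: [486.4, -144.6, 210.5]
ee_rot: [-0.082, 0.997, -0.0, 0.001]
contact_force: [-0.3, 0.1, -0.0]
gripper_width: -0.3
grasp_force: 0.0
t 22.1 tcp [ 486.4 -144.6  210.5] jig -109.4 -321.3 toolyaw-y rel jig 1.573 zdir [ 0.001 -0.001 -1.   ] F [-0.3  0.1 -0. ] w -0.3 j [ 0.03  0.2  -0.31  0.   -1.06 -1.44]
```

View pics/t6c.png

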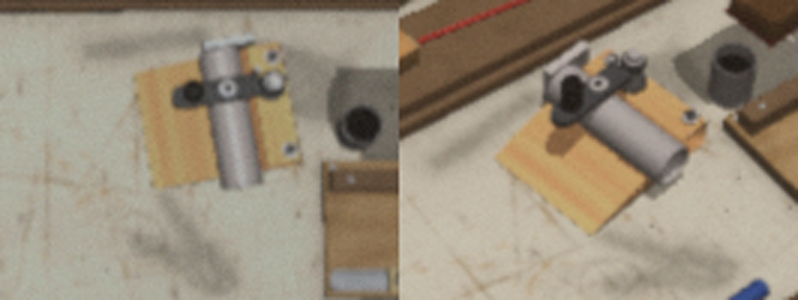

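The final picture shows the arm square across the tube with the knob at (190,92), the tube against the stop, the stub where it was and the hand clear.

```bash
python3 -c "
from bench import arm
print(arm.job_done())"
```

```text
the job is handed in; nothing more can be done
None
```

I handed the job in at about 22 s: the tube is seated in the vee against the end stop, the guide arm is square across it on its stop, the hand is clear, and none of the loose items in view moved.

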